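Fetch the light-sensitive standard from its covered vial box

TASK

The small sloping vial box on the bench keeps light-sensitive standards in the dark; one amber glass vial is left in it, in one of its three wells, and rubber stoppers fill the others. Slide the box's cover by its black grip bar all the way to its stop, without forcing it out of its grooves, so that you can see which well holds the vial; grip the glass gently, draw it out along its slanting well, and set it down softly, standing upright, in the shallow steel tray to come to room temperature. Leave the cover open in its grooves and the other things on the bench where they are.

Things in the scene. Friction and masses are not known exactly. Their poses are not given: they have to be found in the camera images.
- box: Grey wedge-shaped vial box, 190 long (y) x 99 x 95 mm, fixed. Origin on the bench under mid-deck; x away from the robot, y along the box to its open end (robot's left), z up. Deck, cover and wells slope 30 deg towards the robot: deck normal and well axes = (-0.5, 0, 0.866) in the box frame, up the slope = (0.866, 0, 0.5). Deck's middle line: (0, y, 0.046). Heights 'over the deck' below are along the normal.
- well_0 (a point): Mouth centre, in the deck's surface, of the first of three round wells (box y = -0.052; next ones -0.016 and +0.020), 13.5 mm wide, 15 mm deep. One well holds the vial, the others a fixed black rubber stopper, head 17 mm wide and only 3.5 mm high. The channel along the wells is 54 mm wide between side walls; lips 57 mm apart reach 34 mm over the deck. End wall 30 mm over the deck at y = -0.088.
- well_1 (a point): Mouth centre of the middle well. Site axes are the box's.
- well_2 (a point): Mouth centre of the third well. Beyond it a raised land, 24 mm over the deck, fills the channel from box y = +0.059 to the open end at +0.098.
- grip_bar (a point): Middle of the black grip bar on the cover: 36 mm up the slope, 10 mm thick along y, rising 11 mm from the plate to 40 mm over the deck. Site z = deck normal. Push or pinch it towards box +y: two spring balls keep the cover shut and yield at 4 to 10 N. It stands at box y = -0.057 when shut, as at the start, and +0.085 against its stop; the plate's rear edge is 30 mm behind it.
- stop_edge (a point): The land's edge that stops a strip under the cover's rear edge. The cover is a loose aluminium plate, 62 x 183 x 4 mm, about 90 g, top 29 mm over the deck, in grooves with 1.5 mm play; it slides along box y with 1 to 6 N of friction. Open, its rear edge is 4 mm short of this edge, all wells are clear and its front overhangs the box by 140 mm. More than 30 N on it is forcing it.
- vial_mid (a point): Middle of the 2 mL amber glass vial, on its axis; point z towards its screw cap. Round, 11.6 mm across (cap 11.2 mm), 33 mm tall, 10 to 17 g. It stands on the floor of its well, leaning 30 deg with it, 1 mm play all round (so up to 6 deg more); its upper 18 mm are over the deck, under the shut cover. It must rise 15 mm along its axis to be free. Glass: 10 N of grip is plenty.
- tray: Shallow stainless tray, 100 x 140 x 12 mm, fixed to the bench, inner floor 3 mm over the bench, walls 3 mm thick; origin at the middle of its underside, x and y along its short and long sides, z up.
- lab_timer: White lab timer lying on the bench, 62 x 68 x 19 mm, origin under its middle; a bystander.
- tweezers: Steel tweezers lying flat, 15 x 134 x 8 mm (long along own y), origin under their middle; a bystander.
- ferrule_case: Small clear case lying flat, 46 x 72 x 19 mm (long along own y), origin under its middle; a bystander.
- column: Steel chromatography column lying on the bench to the left of the box, 17 x 172 x 15 mm (long along own y), origin under its middle; a bystander.
- beaker: Small clear beaker, 54 mm across and 69 mm tall, near the bench's left front, origin under its middle; a bystander.

How it is judged (in metres and radians):
On the way, in this order (a step that is already met when the one before it is completed fails the run):
1. the cover is slid open to its stop (grip bar within 3 mm of its end position) (y of grip_bar in the frame of box above 0.082 m), for 0.2 s.
2. the vial is drawn clear of the box (z of vial_mid in the frame of box above 0.075 m), for 0.1 s.
At the end, for the whole second after the job is handed in: The vial stands upright (within 0.1 rad), at rest on the tray's floor inside its walls, and the cover is still in its grooves within about 12 mm of its open stop (x of vial_mid in the frame of tray between -0.043 and 0.043 m and y of vial_mid in the frame of tray between -0.063 and 0.063 m and z of vial_mid in the frame of tray between 0.016 and 0.023 m and angle between vial_mid's own z axis and vertical below 0.1 rad and linear speed of vial below 0.02 m/s and y of grip_bar in the frame of box between 0.072 and 0.096 m and angle between the z axis of grip_bar and the z axis of box, either way round between 0.42 and 0.62 rad); the robot touches nothing.
It fails at once if the cover is forced: pushed with more than 30 N (contact force between the fingers and cover above 30 N).
It fails at once if the glass vial is squeezed or struck by the fingers with more than 30 N in all (15 N a finger) (contact force between the fingers and vial above 30 N).
It fails at once if the vial is banged down on the tray (more than 12 N) (contact force between vial and tray above 12 N).
It fails at once if the cover is forced past its stop (y of grip_bar in the frame of box above 0.1 m).
It fails at once if a bystander is pushed more than 3 cm (distance of any of lab_timer, tweezers, ferrule_case, column, beaker from where it was at the start of the episode above 0.03 m).
It also fails if it takes over 51 s, if anything falls off the work surface, if the arm or the gripper's body presses on something with over 40 N, if the wrist force passes 120 N, or if a joint passes its speed limit or range.

ROBOT

A 6-joint arm with a two-finger parallel gripper is mounted at the origin on a cart in front of the work surface, level with it; the furniture and walls round the work are solid. World frame = base frame: x ahead of the robot, y to its left, z up, the work surface at z = 0. Lengths are in m, angles in degrees, forces in N, time in s.
With the tool pointing down it reaches from about 0.325 to 0.75 m from the base axis. Payload 7.6 kg.
Tool frame: the origin (TCP) lies midway between the tips of the shut fingers; the grasp point (between the pads) lies 19 mm behind it (bot.hold_point_z is the distance from the TCP to the grasp point, in m); z points along the fingers, y is the line along which they close (so a half turn about z gives the same grasp; the last joint's range is limited). The gripper opens to 85 mm and grips with 20 to 120 N. Pads are 22 mm wide; open, the fingers measure 114 mm over their backs; the gripper's body (76 mm by 85 mm) begins 54 mm behind the grasp point. The pads swing forward as they close: fully open they stand 13 mm farther back than shut.
Start: joints at [-70.72, 2.991, 80.254, -0, 96.75, -4.028], TCP at [0.208, -0.482, 0.231] pointing down, gripper open.
Joint ranges: [-166.34, 166.34], [-52.06, 124.39], [6.96, 135.62], [-60.46, 240.46], [14.63, 156.25], [-167.68, 167.68]. Speed limits (degrees/s): [147.25, 147.25, 172.46, 180, 180, 180].

INTERFACE

Orientations are given as [roll, pitch, yaw] about the fixed x, y, z axes, in that order (R = Rz(yaw) Ry(pitch) Rx(roll)).
In Python, from bench import bot, fingers, optics gives the robot as it stands. The module is installed in compiled form; this text tells all that it offers. Calls block until the motion is done:
- bot.move_pose(position, orientation): joint-space move of the TCP to a pose.
- bot.movel(position, ori=None, v=0.15, until_force=None): straight line of the TCP; ori=None keeps the orientation; v is the mean speed in m/s. With until_force (N) it stops when the force on the tool has changed by that much, and returns True; else False.
- bot.goto_joints(angles): joint-space move.
- fingers.grip(opening): finger opening in m; the grip force is fixed at half the most; returns when the fingers have stopped.
- bot.sleep(seconds).
- bot.ik(position, orientation): joint angles nearest the present ones, or None.
- bot.sense(): the state.
- optics.get_image(name): name is "scene" or "side" or "wrist"; returns a dict with "pixels" (420x560x3 uint8, red, green, blue), "vertical_fov" (degrees; the focal length in pixels is half the picture's height over the tangent of half this angle, whatever the lens; pixels are square), "cx", "cy" (the principal point, pixels), "R" (3x3) and "t" (3): a world point X has camera coordinates R X + t; the wrist camera has in their place "tool_from_camera" (4x4, takes a point from camera to tool coordinates, whose origin is the TCP and whose axes are the flange's). Camera axes: x right, y down, z forward; pixel columns grow to the right and rows downward; lengths in m; the calibration is good to about 2 mm. A picture is of the moment at which its call begins: read the wrist's pose just before it. There is no depth.
A pose or a line that the arm cannot do raises bot.MotionError and nothing moves.
- bot.hand_in(): hands the job in; it is judged then, once.
The state is a dict: "time": time; "joint_positions": joint angles; "joint_velocities": joint speeds; "effort": joint torques, N m; "eef_pos": TCP position; "tcp_rot": TCP orientation; "contact_force": force on the tool from outside, world axes, zero at the start; "ft_torque": the same for the moment, N m; "grip_width": finger opening in m; "grip_force": force on a finger pad.
Only numpy, scipy, OpenCV 4.12 (cv2) and the standard library are available. Lean on these libraries where they do the work, as an engineer would, in place of code of your own. Each camera call takes 0.05 s, during which the arm holds its last target. There are 200 camera calls.

## Working session

There is one attempt and no reset: what is moved stays moved. The work goes in short steps, each a Python script; the robot and the scene stay as the last script left them, time stands still between calls to the robot, and variables do not carry over. Pictures are saved under pics/ and viewed, at most 10 in all, crops included, and the job is handed in when it is done.

```bash
mkdir -p pics; cat > h.py <<'E'
import numpy as np, cv2
from scipy.spatial.transform import Rotation as Rn
from bench import bot, fingers, optics
def cam(name):
    s=bot.sense(); d=optics.get_image(name); im=d["pixels"]; H=im.shape[0]
    f=H/2/np.tan(np.radians(d["vertical_fov"])/2); K=np.array([[f,0,d["cx"]],[0,f,d["cy"]],[0,0,1]])
    if "R" in d: R=np.array(d["R"]); t=np.array(d["t"])
    else:
        T=np.array(d["tool_from_camera"]); W=np.eye(4); W[:3,:3]=rot(s["tcp_rot"]); W[:3,3]=s["eef_pos"]
        C=np.linalg.inv(W@T); R=C[:3,:3]; t=C[:3,3]
    return im,K,R,t
def rot(r):
    r=np.array(r); return r if r.shape==(3,3) else Rn.from_euler('xyz',r,degrees=True).as_matrix()
def ray(c,px):
    im,K,R,t=c; d=R.T@np.linalg.inv(K)@np.array([px[0],px[1],1.]); return -R.T@t,d/np.linalg.norm(d)
def onz(c,px,z):
    o,d=ray(c,px); return o+d*(z-o[2])/d[2]
def tri(c1,p1,c2,p2):
    o1,d1=ray(c1,p1);o2,d2=ray(c2,p2); A=np.stack([d1,-d2],1); s=np.linalg.lstsq(A,o2-o1,rcond=None)[0]
    a=o1+s[0]*d1;b=o2+s[1]*d2; return (a+b)/2,np.linalg.norm(a-b)
def proj(c,X):
    im,K,R,t=c; p=K@(R@np.array(X)+t); return p[:2]/p[2]
def save(c,n): cv2.imwrite('pics/'+n,c[0][:,:,::-1])
E
python3 - <<'E'
from h import *
a=cam('scene');b=cam('side');w=cam('wrist')
save(a,'a.png');save(b,'b.png');save(w,'w.png')
for c in(a,b,w): print(-c[2].T@c[3], c[1][0,0],c[2][2])
print(bot.sense())
E
```

```text
[-0.11708988  0.8187509   0.6579279 ] 381.2687455061317 [ 0.52118919 -0.70772196 -0.47696064]
[ 0.33196656 -1.00312004  0.72641968] 399.47830872149797 [ 0.16389395  0.82026944 -0.54799345]
[ 0.27748291 -0.45160846  0.37342528] 296.1917908316472 [-0.27190221 -0.11580651 -0.95533138]
{'time': 0.15, 'joint_positions': array([-7.07207013e+01,  3.01921345e+00,  8.02985351e+01, -9.47084139e-04,
        9.67510178e+01, -4.03027066e+00]), 'joint_velocities': array([-0.10114793, -0.17583615, -0.20767759, -0.0117475 , -0.05851062,
        0.02665546]), 'effort': array([ 5.09173660e-04, -3.81954646e+01, -3.60423517e+01, -8.84938800e-05,
        4.69363265e-03, -1.72248809e-05]), 'eef_pos': array([ 0.20766315, -0.48193489,  0.23067319]), 'tcp_rot': array([-1.79931338e+02, -3.89481469e-03,  2.33094563e+01]), 'contact_force': array([ 0.88665023, -0.43255274, -0.12999999]), 'ft_torque': array([ 0.0045745 ,  0.04276373, -0.04671199]), 'grip_force': 0.0, 'grip_width': 0.08531414325274285}
```

View pics/a.png

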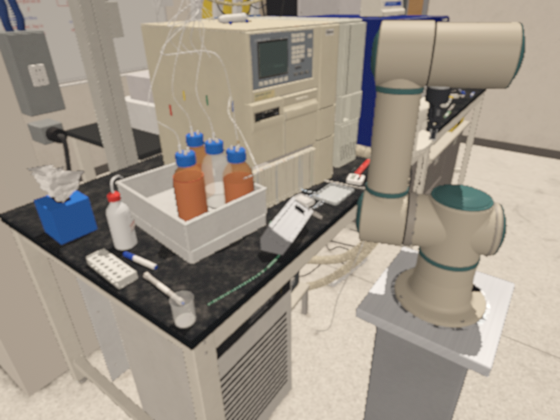

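View pics/b.png

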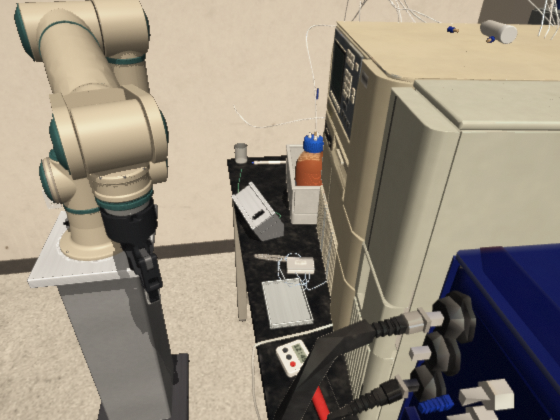

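The box is at about (288,228) in the scene view and (258,211) in the side view. Its black bar is at side (258,213), and the tray is at side (288,303). I'll enlarge both for corners.

```bash
python3 - <<'E'
import cv2,numpy as np
a=cv2.imread('pics/a.png')[150:270,240:400];b=cv2.imread('pics/b.png')[170:340,220:340]
a=cv2.resize(a,None,fx=2.5*1,fy=2.5,interpolation=cv2.INTER_CUBIC);b=cv2.resize(b,None,fx=3.3,fy=3.3,interpolation=cv2.INTER_CUBIC)
o=np.zeros((600,800,3),np.uint8);o[:300,:400]=a;o[:b.shape[0],400:400+b.shape[1]]=b;cv2.imwrite('pics/c.png',o)
E
```

```text
(no output)
```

View pics/c.png

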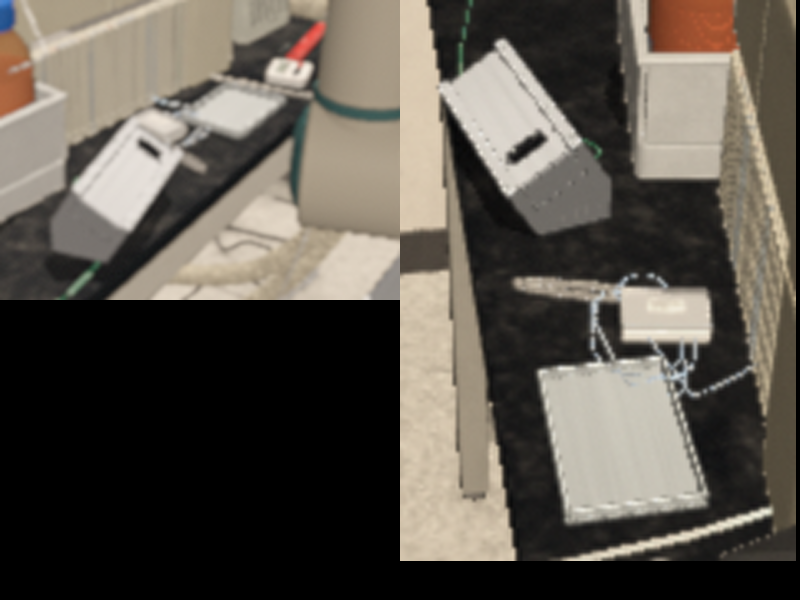

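The bar is clear in both views. In the crop it is at (150,148) for scene and (527,147) for side. The tray corners are at crop (540,372), (660,358), (706,495) and (568,522).

```bash
python3 - <<'E'
from h import *
a=cam('scene');b=cam('side')
def dark(c,x0,y0,x1,y1):
    g=c[0][y0:y1,x0:x1].max(2); m=(g<70).astype(np.uint8)
    n,l,s,ce=cv2.connectedComponentsWithStats(m)
    for i in range(1,n):
        if s[i,4]>8:
            ys,xs=np.where(l==i); w=(110-g[l==i].astype(float)); r=cv2.minAreaRect(np.stack([xs,ys],1).astype(np.float32))
            print(s[i],ce[i]+[x0,y0],r)
    return [ (ce[i]+[x0,y0]) for i in range(1,n)]
dark(a,291,200,310,219);dark(b,250,205,268,224)
A=lambda x,y:(x/2.5+240-.3,y/2.5+150-.3); B=lambda x,y:((x-400)/3.3+220-.35,y/3.3+170-.35)
print('bar',tri(a,A(150,148),b,B(527,147)))
print('bar lo,hi',[onz(b,B(*p),z) for p,z in(((509,160),.073),((546,136),.091))])
for p in[(540,372),(660,358),(706,495),(568,522)]: print('tray',onz(b,B(*p),.012))
print('end bottom',[onz(b,B(*p),0) for p in((541,235),(610,216))])
for n,p,z in (('flip',(442,90),.054),('flip',(510,195),.054),('blip',(501,42),.09),('blip',(580,141),.09)): print(n,onz(b,B(*p),z))
print('timer',onz(b,B(400+70*3.3,190*3.3),.019), onz(b,B(666,305),.019))
print('tweez',onz(b,B(515,284),.0))
E
```

```text
[ 5  7  7  5 11] [299.09090909 208.90909091] ((8.120000839233398, 8.840001106262207), (7.200000286102295, 1.2000000476837158), 36.869895935058594)
[ 3  6 11  8 35] [258.05714286 214.25714286] ((7.769229888916016, 9.153844833374023), (3.3282015323638916, 11.094003677368164), 56.3099365234375)
bar (array([ 0.45817819, -0.06029559,  0.07254552]), np.float64(0.0007955258654503657))
bar lo,hi [array([ 0.44045702, -0.07788976,  0.073     ]), array([ 0.47342074, -0.07237251,  0.091     ])]
tray [ 0.43864597 -0.27451146  0.012     ]
tray [ 0.5327217  -0.27388645  0.012     ]
tray [ 0.53444043 -0.41094806  0.012     ]
tray [ 0.43663196 -0.41849137  0.012     ]
end bottom [array([ 0.46605593, -0.09325618,  0.        ]), array([ 0.53168407, -0.07533315,  0.        ])]
flip [0.39488753 0.07417412 0.054     ]
flip [ 0.4379421  -0.10266121  0.054     ]
blip [0.45482091 0.09546247 0.09      ]
blip [ 0.50135409 -0.08273762  0.09      ]
timer [ 0.46088945 -0.50995865  0.019     ] [ 0.54898982 -0.22206602  0.019     ]
tweez [ 0.43478979 -0.15557157  0.        ]
```

```bash
cat >> h.py <<'E'
def box(yaw,org):
    Z=Rn.from_euler('z',yaw,degrees=True).as_matrix(); o=np.array(org)
    # deck coords: s up slope from middle line, y along box, h over deck -> world
    return lambda s,y,h: o+Z@(np.array([0,0,.046])+s*np.array([.866,0,.5])+np.array([0,y,0])+h*np.array([-.5,0,.866]))
def ondeck(c,px,yaw,org,h):
    B=box(yaw,org); p0=B(0,0,h); n=B(0,0,1)-B(0,0,0); u=B(1,0,0)-B(0,0,0); v=B(0,1,0)-B(0,0,0)
    o,d=ray(c,px); X=o+d*(n@(p0-o))/(n@d); return u@(X-p0),v@(X-p0)
E
python3 - <<'E'
from h import *
B=box(14,[.461,-.004,0]); 
bot.move_pose(B(0,-.057,.11),[180,-30,14])
bot.sleep(.3)
w=cam('wrist');save(w,'w1.png');s=bot.sense();print(s['time'],s['eef_pos'],s['tcp_rot'],s['joint_positions'])
print(proj(w,B(0,-.057,.04)), proj(w,s['eef_pos']))
np.savez('w1',K=w[1],R=w[2],t=w[3])
E
```

```text
2.3 [ 0.42144283 -0.072885    0.14127425] [-179.99954968  -29.99221317   13.97305119] [-27.45184771 -32.71060299 124.21538295  21.1269471   66.58219927
  43.88085727]
[281.63549147 223.02922159] [282.24195403 267.17182964]
```

View pics/w1.png

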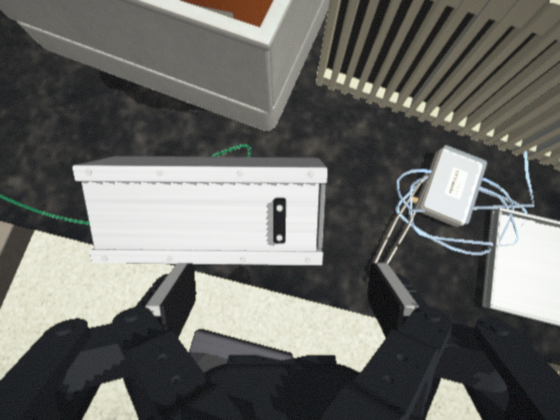

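The bar top is at (279,221), 2–3 px from the prediction. The box lies nearly square to the image, with its lip ends at (327,163)/(323,264) and (75,165)/(92,263).

```bash
python3 - <<'E'
from h import *
im=cv2.imread('pics/w1.png')[:,:,::-1]; d=np.load('w1.npz'); w=(im,d['K'],d['R'],d['t'])
g=im[190:250,262:292].max(2); 
m=(g<60); ys,xs=np.where(m); print(xs.min()+262,xs.max()+262,ys.min()+190,ys.max()+190,np.median(xs)+262)
for p in[(279.5,199),(279.5,244),(279.5,221.3)]: print('bar',ondeck(w,p,14,[.461,-.004,0],.04))
for p in[(75,165),(327,163),(92,257),(323,258),(325,182),(323,250)]: print(ondeck(w,p,14,[.461,-.004,0],.034))
B=box(14,[.461,-.004,0])
for y,h in((-.057,.033),(.085,.033),(0.03,.12),(-.05,.004),(.02,.004),(.02,.10)): print(bot.ik(B(0,y,h),[180,-30,14]))
for z in(.12,.02): print(bot.ik([.486,-.345,z],[180,0,14]))
E
```

```text
274 284 199 241 279.0
bar (np.float64(0.018943489388641696), np.float64(-0.055420705211040706))
bar (np.float64(-0.017336572171397998), np.float64(-0.05532962106584336))
bar (np.float64(0.0013963621004303706), np.float64(-0.05537665167251322))
(np.float64(0.043376780156008835), np.float64(0.09541911515629645))
(np.float64(0.0447453232467932), np.float64(-0.09043335454894641))
(np.float64(-0.031330611494767034), np.float64(0.09705288415649327))
(np.float64(-0.03235765666007997), np.float64(-0.09064295954325279))
(np.float64(0.03051535784965612), np.float64(-0.08957111443420376))
(np.float64(-0.025248414782623074), np.float64(-0.09035198359513952))
[-23.04300472 -20.23565556 123.86097123  21.94343196  53.71010058
  43.41886172]
[  0.72997896 -30.79539647 130.96248282   8.51554202  50.81118486
  73.05192666]
[-13.27334054 -43.96139311 129.5426048   14.31793623  67.89095692
  60.4531876 ]
[-20.65342632 -15.60300865 123.55895902  22.18917933  48.83318888
  44.06572178]
[-10.06045287 -21.4316213  127.91166967  16.2158975   46.8840358
  57.61739112]
[-14.18319126 -39.87558242 129.36593199  15.18751239  64.34188043
  58.40329214]
[-3.89196333e+01  1.77751748e+01  7.64011102e+01 -2.54444375e-14
  8.58237150e+01  3.70803667e+01]
[-3.89196333e+01  2.37490026e+01  8.09999869e+01 -2.54444375e-14
  7.52510104e+01  3.70803667e+01]
```

```bash
cat >> h.py <<'E'
ORG=np.array([.461,-.004,0])+Rn.from_euler('z',14,degrees=True).as_matrix()@np.array([.0012,.0016,0]); B=box(14,ORG); RT=[180,-30,14]
def rep(t=''):
    s=bot.sense(); L=Rn.from_euler('z',14,degrees=True).as_matrix().T@(s['eef_pos']-ORG)
    print(t,round(s['time'],2),'box',L.round(4),'F',s['contact_force'].round(1),'w',round(s['grip_width'],4),'gf',round(s['grip_force'],1)); return s
E
python3 - <<'E'
from h import *
fingers.grip(.02); bot.movel(B(0,-.057,.06)); rep()
print(bot.movel(B(0,-.057,.034),v=.05,until_force=6)); rep('down')
print(bot.movel(B(0,-.04,.034),v=.03,until_force=18)); rep('brk')
print(bot.movel(B(0,.07,.034),v=.05,until_force=18)); rep('mid')
print(bot.movel(B(0,.096,.034),v=.012,until_force=8)); rep('end')
w=cam('wrist'); save(w,'w2.png'); print(proj(w,B(0,.085,.04)))
E
```

```text
3.42 box [-0.0301 -0.0569  0.0981] F [-0.1  0.3  0.4] w 0.0201 gf 0.0
False
down 4.09 box [-0.017  -0.0569  0.0753] F [ 0.6 -0.4 -0.9] w 0.0198 gf 0.0
False
brk 4.81 box [-0.0171 -0.0397  0.0753] F [ 0.1  0.6 -0.4] w 0.0196 gf 0.0
False
mid 7.16 box [-0.017   0.0698  0.0755] F [ 1.4 -3.1  1.4] w 0.0201 gf 1.5
True
end 8.68 box [-0.0167  0.0894  0.0755] F [ 2.2 -2.6  0.6] w 0.0198 gf 1.4
[290.97413556 273.24878682]
```

View pics/w2.png

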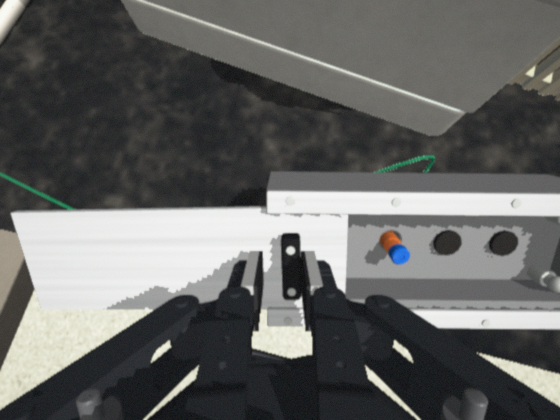

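The cover is at its stop: the bar is at box y of about 0.084 and the 8 N stop tripped. The vial, with an amber body and blue cap at (400,255), is in well_2, and stoppers are at (447,242) and (503,243). I'll back off and look from above it.

```bash
python3 - <<'E'
from h import *
bot.movel(B(0,.0865,.034),v=.02); rep()
bot.movel(B(0,.0865,.06),v=.06); rep('up')
bot.movel(B(0,.03,.08),v=.1); fingers.grip(.03); bot.sleep(.2); rep()
w=cam('wrist'); im=w[0].astype(int); save(w,'w3.png')
r,g,b=im[:,:,0],im[:,:,1],im[:,:,2]
m=((b>r+50)&(b>100)); m[:150]=0; n,l,s,ce=cv2.connectedComponentsWithStats(m.astype(np.uint8))
for i in range(1,n):
    if s[i,4]>30: print('blue',s[i],ce[i],ondeck(w,ce[i],14,ORG,.018))
print('bar now pred',proj(w,B(0,.085,.04)),'cap pred',proj(w,B(0,.02,.018)),'mouth',proj(w,B(0,.02,0)))
np.savez('w3',K=w[1],R=w[2],t=w[3])
E
```

```text
9.02 box [-0.0175  0.0867  0.0748] F [-1.   0.6 -0.1] w 0.02 gf 0.0
up 9.6 box [-0.03    0.0865  0.0978] F [-0.2  0.1  0.5] w 0.0201 gf 0.0
 10.81 box [-0.04    0.0302  0.1152] F [ 0.6 -0.1 -0.1] w 0.0301 gf 0.0
blue [289 220  16  16 197] [296.15228426 227.36040609] (np.float64(-0.0003105124482997261), np.float64(0.019635164294937765))
bar now pred [199.43518313 238.4800128 ] cap pred [295.66326475 226.96423347] mouth [294.55173917 219.08523981]
```

View pics/w3.png

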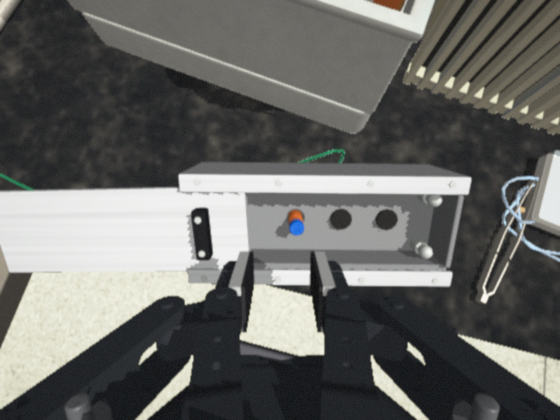

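```bash
python3 - <<'E'
from h import *
im=cv2.imread('pics/w3.png')[:,:,::-1]; d=np.load('w3.npz'); w=(im,d['K'],d['R'],d['t'])
m=np.zeros(im.shape[:2],np.uint8); m[205:262,188:216]=im[205:262,188:216].max(2)<70
n,l,s,ce=cv2.connectedComponentsWithStats(m)
print([(s[i],ce[i],ondeck(w,ce[i],14,ORG,.040)) for i in range(1,n) if s[i,4]>50])
print('cover edge',ondeck(w,(246,225),14,ORG,.029),'land/lip end',ondeck(w,(180,183),14,ORG,.034),ondeck(w,(470,183),14,ORG,.034), 'stop', ondeck(w,(341,219),14,ORG,.0035),ondeck(w,(386.5,219),14,ORG,.0035))
E
```

```text
[(array([192, 209,  20,  51, 673], dtype=int32), array([202.02080238, 233.26448737]), (np.float64(0.0037117884938329647), np.float64(0.08299708460078938)))]
cover edge (np.float64(0.005523148706853255), np.float64(0.05512312873438328)) land/lip end (np.float64(0.036226070911736095), np.float64(0.09624330077861594)) (np.float64(0.03632293233711416), np.float64(-0.09194775811811384)) stop (np.float64(0.0012633701610378803), np.float64(-0.0161483653275512)) (np.float64(0.0012660307254388024), np.float64(-0.051771387938764554))
```

The cover's rear edge is at y = 0.055, as expected at the stop. Next is descending on the vial and closing in small steps.

```bash
python3 - <<'E'
from h import *
fingers.grip(.024)
bot.movel(B(0,.0198,.06),v=.1)
print(bot.movel(B(0,.0198,.0045),v=.05,until_force=5)); rep('down')
w=.0150
while w>.009:
    fingers.grip(w); s=bot.sense()
    if s['grip_force']>.3: rep(f'{w:.4f}')
    if s['grip_force']>4: break
    w-=.0004
rep()
E
```

```text
False
down 12.72 box [-0.0021  0.0197  0.0503] F [-0.6 -0.6  0.2] w 0.0239 gf 0.0
0.0114 14.93 box [-0.0023  0.0198  0.0499] F [-0.  -0.3 -0.2] w 0.0115 gf 0.3
0.0110 15.15 box [-0.0022  0.0198  0.0499] F [ 0.3 -0.3 -0.3] w 0.0113 gf 2.4
0.0106 15.37 box [-0.0022  0.0198  0.0499] F [-0.5 -0.5 -0.7] w 0.0107 gf 6.2
 15.37 box [-0.0022  0.0198  0.0499] F [-0.5 -0.5 -0.7] w 0.0107 gf 6.2
```

```bash
python3 - <<'E'
from h import *
print(bot.movel(B(0,.0198,.03),v=.03,until_force=6)); rep('out')
bot.movel(B(0,.0198,.09),v=.06); bot.sleep(.15); rep('clear')
w=cam('wrist'); s=cam('scene'); 
o=np.zeros((420,800,3),np.uint8); o[:,:400]=cv2.resize(w[0][170:380,180:380],(400,420)); 
p=proj(s,bot.sense()['eef_pos']).astype(int); print(p)
o[:400,400:]=cv2.resize(s[0][p[1]-40:p[1]+40,p[0]-40:p[0]+40],(400,400),interpolation=cv2.INTER_CUBIC)
cv2.imwrite('pics/w4.png',o[:,:,::-1])
E
```

```text
False
out 16.37 box [-0.0151  0.0198  0.0718] F [ 0.2 -0.3  0.2] w 0.0108 gf 6.2
clear 17.67 box [-0.0451  0.0199  0.1235] F [-0.9  1.3  0.1] w 0.0112 gf 6.2
[300 206]
```

View pics/w4.png

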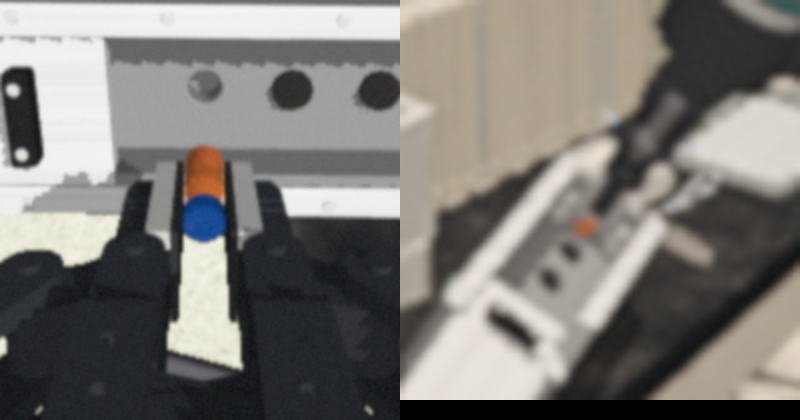

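The vial is held straight between the pads and its well is empty. Next I carry it to the tray, turning it upright.

```bash
python3 - <<'E'
from h import *
p=bot.sense()['eef_pos']; bot.movel(p+[0,0,.06],v=.15)
D=[180,0,0]; X=np.array([.470,-.345,0])
bot.move_pose(X+[0,0,.12],D); bot.sleep(.3); rep('over')
a=cam('scene');b=cam('side');w=cam('wrist')
for c,n in((a,'a'),(b,'b'),(w,'w')): print(n,proj(c,X+[0,0,.12]),proj(c,X+[0,0,.1005]),proj(c,X+[0,0,.1335])); save(c,'t'+n+'.png')
o=np.zeros((400,800,3),np.uint8)
for i,c in enumerate((b,w)):
    q=proj(c,X+[0,0,.11]).astype(int); h=35 if i==0 else 80; x0=max(q[0]-h,0); y0=max(q[1]-h,0); print(x0,y0)
    o[:,400*i:400*i+400]=cv2.resize(c[0][y0:y0+2*h,x0:x0+2*h],(400,400),interpolation=cv2.INTER_CUBIC)
cv2.imwrite('pics/t.png',o[:,:,::-1])
E
```

```text
over 19.97 box [-0.0746 -0.3343  0.1206] F [-0.1 -1.3 -0.8] w 0.0106 gf 6.2
a [340.14375105 164.99644329] [339.83747545 169.94273164] [340.35820688 161.53302539]
b [280.50387912 267.62868539] [280.28525194 274.09025016] [280.6583209  263.06413129]
w [283.03083804 266.47885941] [282.85968859 250.99791241] [283.17484191 279.50441281]
245 235
202 178
```

View pics/t.png

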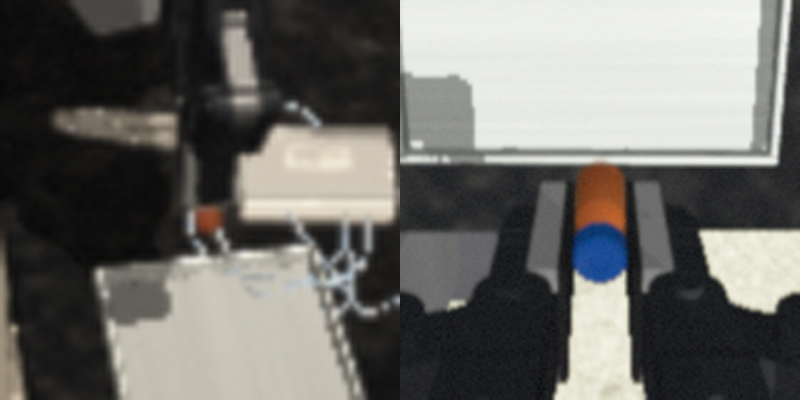

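The vial hangs upright: the cap is at wrist (282,279), within 1 px of prediction. Next I set it down.

```bash
python3 - <<'E'
from h import *
X=np.array([.470,-.345,0])
bot.movel(X+[0,0,.034],v=.08); bot.sleep(.3); rep('near')
print(bot.movel(X+[0,0,.0205],v=.008,until_force=2.5)); s=rep('touch'); print(s['eef_pos'])
for w in (.0114,.0118,.0124,.013,.015,.019,.026): fingers.grip(w)
rep('open')
bot.movel(X+[0,0,.12],v=.06); bot.sleep(.3); rep()
b=cam('side');w=cam('wrist')
o=np.zeros((400,800,3),np.uint8)
for i,c in enumerate((b,w)):
    q=proj(c,X+[0,0,.02]).astype(int); h=40 if i==0 else 80; x0=q[0]-h; y0=q[1]-h
    print(q,x0,y0,[proj(c,X+[0,0,z]) for z in(.003,.036)])
    o[:,400*i:400*i+400]=cv2.resize(c[0][y0:y0+2*h,x0:x0+2*h],(400,400),interpolation=cv2.INTER_CUBIC)
cv2.imwrite('pics/u.png',o[:,:,::-1])
E
```

```text
near 21.64 box [-0.0749 -0.3347  0.0343] F [ 0.5 -1.1 -1.3] w 0.011 gf 6.2
True
touch 22.94 box [-0.0749 -0.3347  0.0225] F [-0.1 -0.1  5.4] w 0.0105 gf 6.5
[ 0.47007669 -0.34504535  0.02250929]
open 24.48 box [-0.0753 -0.3342  0.0216] F [0.  0.6 0.3] w 0.0258 gf 0.0
 26.57 box [-0.075  -0.3346  0.1199] F [ 0.   0.4 -0.7] w 0.0262 gf 0.0
[279 299] 239 259 [array([279.26520765, 304.23783841]), array([279.59748269, 294.41739137])]
[282 210] 202 130 [array([282.29693421, 205.26238978]), array([282.35578838, 216.75758322])]
```

View pics/u.png

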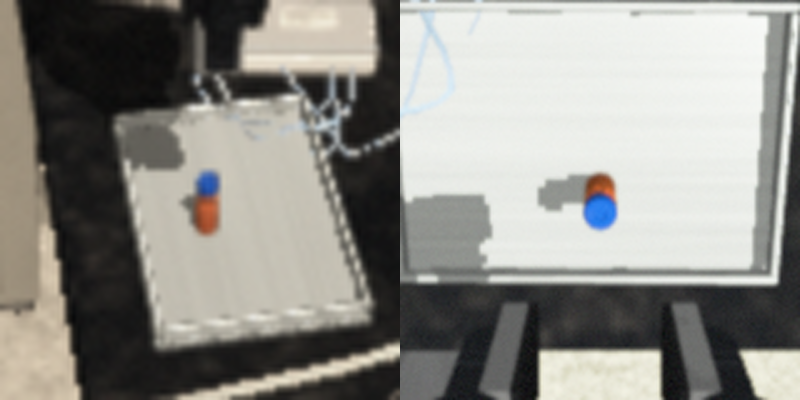

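The vial stands upright and free in the tray, with its cap at wrist (282,214), well inside the walls. The job is ready to hand in.

```bash
python3 -c "
from h import *
print(bot.hand_in())"
```

```text
the job is handed in; nothing more can be done
None
```

The cover is open at its stop and the vial, drawn from well_2, stands upright and free in the tray; the job was handed in at about 27 s of the 51 s allowed, and the simulator gave no verdict.

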